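# Load a glass dish on a sloped counting stand

### The arm

A 7-joint arm with a two-finger parallel gripper is mounted at the origin on the work surface. World frame = base frame: x ahead of the robot, y to its left, z up, the work surface at z = 0. Lengths are in m, angles in rad, forces in N, time in s.
With the tool pointing down it reaches from about 0.4 to 0.85 m from the base axis. Payload 4.5 kg.
Tool frame: the origin (TCP) lies between the finger pads; the fingertips stand 11 mm ahead of it and the grasp point (between the pads) lies 8 mm behind it (r.tip_reach is the distance from the TCP to the fingertips, in m); x points along the fingers, y is the direction in which the jaws open and shut, and the axes are right-handed (so a half turn about x gives the same grasp; the last joint's range is limited). The gripper opens to 88 mm and grips with 3 to 60 N. Pads are 18 mm wide; open, the fingers measure 123 mm over their backs; the gripper's body (75 mm by 187 mm) begins 45 mm behind the grasp point.
Start: joints at [-1.306, 0.689, -0.195, 1.565, 0.157, 0.902, -0.215], TCP at [0.143, 0.608, 0.25] pointing down, gripper open.
Joint ranges: [-3.01, 3.01], [-0.46, 2.08], [-1.47, 1.51], [0.13, 2.56], [-1, 4.14], [0.04, 2.09], [-2.66, 2.66]. Speed limits (rad/s): [2.57, 2.57, 3.14, 3.14, 3.14, 3.14, 3.14].

### API

Orientations are given as a unit quaternion [x, y, z, w].
In Python, from plant import r gives the robot as it stands.
- The arm moves only by the tool drive_tool, never from a script. Its argument "deltas" is a list of rows, each a list of 3 entries, a list of its own where there are three numbers: the turn, a rotation vector about the tool's x, y, z in degrees, then the shift along the tool's x, y, z in cm, then the finger opening in cm, from 0 to 8.81. A call has 1 to 12 rows; each row shifts and turns the commanded pose from where the row before left it, along the tool's axes as they then stand; what a row does not reach is not made up. A row lasts 1/12 s, in which the tool goes at most 41.7 mm and 7.16 degrees, less where a joint would pass 70% of its speed; a pose out of reach is approached as far as the arm can. A call is refused whole if a number of a shift passes 4.17 or a number of a turn 7.16, either way. A call with a gripper value outside its range is refused whole. The fingers move at their own pace and stop on an object; "force" is the grip in N (left out, the last holds). Time passes only in rows, so rows that do not move let the fingers close. It gives the time, the measured TCP pose, the force and the opening at its end, in the units of the state.
- r.get_state(): the state, without advancing time (a new reading comes with each control period).
- r.snapshot(name): name is "scene" or "top" or "wrist"; returns a dict with "color" (420x560x3 uint8, red, green, blue), "fov_y" (degrees; the focal length in pixels is half the picture's height over the tangent of half this angle, whatever the lens; pixels are square), "cx", "cy" (the principal point, pixels), "extrinsics" (4x4, takes a point from world to camera coordinates); the wrist camera has in their place "tool_from_camera" (4x4, takes a point from camera to tool coordinates, whose origin is the TCP and whose axes are the tool frame's). Camera axes: x right, y up, looking along -z (the intrinsics and any distortion apply to the point x, -y, -z); pixel columns grow to the right and rows downward; lengths in m; the calibration is good to about 2 mm. A picture is of the moment at which its call begins: read the wrist's pose just before it. There is no depth.
- r.finish_job(): hands the job in, once; it reports no verdict.
The state is a dict: "clock": time; "q": joint angles; "qd": joint speeds; "joint_torque": joint torques, N m; "tool_pos": TCP position; "eef_rot": TCP orientation; "contact_force": force on the tool from outside, world axes, zero at the start; "moment": the same for the moment, N m; "opening": opening from 0.0 (shut) to 1.0 (fully open).
Only numpy, scipy, OpenCV 4.12 (cv2) and the standard library are available. Lean on these libraries where they do the work, as an engineer would, in place of code of your own. Each camera call takes 0.05 s, during which the arm holds its last target. There are 200 camera calls.

### The job

Pick up the round glass dish and lay it in the round recess of the sloped counting stand, so that it lies flat on the floor of the recess, right way up, and let go. The dish is thin glass and the stand is pressure-sensitive: hold the dish with a light grip (under 50 N on each finger), carry it right way up, lower it into the recess in the fingers instead of dropping it, and keep any push on the stand's top under 30 N. Leave the other things where they are.

Things in the scene. Friction and masses are not known exactly. Their poses are not given: they have to be found in the camera images.
- round_dish: Covered round dish of thin amber glass, one rigid piece, lying flat on the bench: 60 mm diameter, 25 mm high (a raised face on the cover, look only, adds 1.5 mm), about 90 g. Origin: centre of its underside; z points out of the cover. More than 50 N on each finger would crack it; a grip of 20 N holds it well.
- round_stage: Sloped white top, 150 (x, up the slope) by 140 mm (y, level), of the stand with the round recess; tilted 30 degrees, lower edge towards the robot. Recess: 66 mm diameter, 6 mm deep, mouth chamfered 2 mm, dark floor. Origin: centre of the recess floor, 75 mm above the bench; z points out of the slope, up and back to the robot; the face is at z = 6 mm, a seated dish stands 19 mm out of it.
- square_stage: Sloped top of the second stand, alike in everything but its recess, which is square, 66 by 66 mm and 6 mm deep. Same origin and axes. Not used. The two stands may stand either way round.
- square_dish: Covered square dish of the same amber glass, 60 by 60 by 25 mm, lying on the bench. Origin: centre of its underside. Leave alone.
- tube_rack: Green rack, 75 mm (x) by 135 mm (y), 40 mm high, with white tube caps up to 52 mm. Origin: centre of its underside. Leave alone.
- pipette: Black and white pipette, about 225 mm long, 26 mm high, lying on the bench. Origin: on its underside near the middle; x along it towards its thin white end. Leave alone.
- bottle: White bottle with blue cap, 60 mm in diameter, 130 mm high. Origin: centre of its underside. Leave alone.
Things that resemble listed ones, but are neither listed nor needed, are in the scene too. Leave any green look-alike of the part that bears round_stage alone.

How it is judged:
On the way:
1. the dish, still held in the fingers, has been lowered to within 12 mm of its place in the recess (distance between round_dish and round_stage below 0.012 m and contact force between the fingers and round_dish above 2 N), for 0.1 s.
At the end, for the whole second after the job is handed in: The round dish lies right way up in the round recess: its underside within 2.5 mm of the recess floor and parallel to it within 0.05 rad, its centre within 6 mm of the recess centre, at rest and let go (horizontal distance between round_dish and round_stage below 0.006 m and distance between round_dish and round_stage below 0.006 m and z of round_dish in the frame of round_stage below 0.0025 m and angle between the z axis of round_dish and the z axis of round_stage, either way round below 0.05 rad and angle between round_dish's own z axis and vertical below 0.8 rad and linear speed of round_dish below 0.01 m/s and contact force between the fingers and round_dish below 0.05 N); the robot touches nothing.
It fails at once if the round dish is squeezed too hard (more than about 50 N on each finger, 100 N over both) (contact force between the fingers and round_dish above 100 N).
It fails at once if the round dish is pressed or dropped on the stand's top with more than 30 N (contact force between round_dish and round_stage above 30 N).
It fails at once if the robot presses on the stand's top with more than 30 N (contact force between any of the arm, the fingers and round_stage above 30 N).
It fails at once if the round dish is tipped more than about 57 degrees (angle between round_dish's own z axis and vertical above 1 rad).
It fails at once if the square dish, tube rack, pipette or bottle is moved more than 20 mm (distance of any of square_dish, tube_rack, pipette, bottle from where it was at the start of the episode above 0.02 m).
It also fails if it takes over 42 s, if anything falls off the work surface, if the arm or the gripper's body presses on something with over 40 N, if the wrist force passes 120 N, or if a joint passes its speed limit or range.

## Working session

There is one attempt and no reset: what is moved stays moved. The work goes in short steps, Python scripts to look and compute and a tool call to move; the robot and the scene stay as the last step left them, time stands still between calls to the robot, and variables do not carry over. Pictures are saved under pics/ and viewed, about 8 in all and at most 12, crops included, and the job is handed in when it is done.

Besides the shell and the picture viewer there is one more tool, called after "Request:" in YAML: its name, and indented under it one key for each argument. drive_tool: Moves the arm, as the interface text tells. Its arguments: {"type":"object","properties":{"deltas":{"type":"array","items":{"type":"array"}},"force":{"type":"number"}},"required":["deltas"]}

```bash
mkdir -p pics; ls
cat > h.py <<'E'
import numpy as np, cv2, pickle
from scipy.spatial.transform import Rotation as R
def snap(r,name,tag):
    s=r.get_state(); d=r.snapshot(name); d['state']=s
    cv2.imwrite(f'pics/{tag}.png',d['color'][:,:,::-1]); pickle.dump(d,open(f'pics/{tag}.pkl','wb')); return d
def cam(d):
    """R,t world->camera"""
    if 'extrinsics' in d: T=np.array(d['extrinsics'])
    else:
        s=d['state']; W=np.eye(4); W[:3,:3]=R.from_quat(s['eef_rot']).as_matrix(); W[:3,3]=s['tool_pos']
        T=np.linalg.inv(W@np.array(d['tool_from_camera']))
    return T
def f(d): return d['color'].shape[0]/2/np.tan(np.radians(d['fov_y'])/2)
def ray(d,u,v):
    T=cam(d); c=np.array([(u-d['cx'])/f(d),-(v-d['cy'])/f(d),-1]); Rm=T[:3,:3]
    return -Rm.T@T[:3,3], Rm.T@c
def onz(d,u,v,z):
    o,k=ray(d,u,v); return o+k*(z-o[2])/k[2]
def proj(d,p):
    T=cam(d); c=T[:3,:3]@np.array(p)+T[:3,3]; return d['cx']+f(d)*c[0]/-c[2], d['cy']-f(d)*c[1]/-c[2]
def load(t): return pickle.load(open(f'pics/{t}.pkl','rb'))
E
python3 - <<'E'
from plant import r
from h import *
a=snap(r,'scene','s0');b=snap(r,'top','t0')
for d in(a,b): print({k:v for k,v in d.items() if k not in('color','state')})
print(r.get_state(), r.tip_reach)
cv2.imwrite('pics/c0.png',np.vstack([a['color'],b['color']])[:,:,::-1][:, :])
E
```

```text
pics
{'fov_y': 56.927918910339194, 'cx': 286.42982238713324, 'cy': 208.69621762193935, 'extrinsics': array([[ 0.66915979,  0.74310488, -0.00450796, -0.34732614],
       [-0.63062155,  0.5710577 ,  0.52555643,  0.28135007],
       [ 0.39311785, -0.34883842,  0.8507468 , -1.17586428],
       [ 0.        ,  0.        ,  0.        ,  1.        ]])}
{'fov_y': 47.433824834881996, 'cx': 281.8603666200499, 'cy': 211.68953809183938, 'extrinsics': array([[-0.01061259, -0.9998673 ,  0.01235931,  0.01488833],
       [ 0.99636206, -0.00952857,  0.08468683, -0.4764419 ],
       [-0.08455782,  0.01321309,  0.99633096, -1.34990597],
       [ 0.        ,  0.        ,  0.        ,  1.        ]])}
{'clock': 0.1, 'q': array([-1.30621685,  0.68989474, -0.19452522,  1.56621537,  0.15729547,
        0.90252624, -0.21510443]), 'qd': array([-0.0015606 , -0.00257083, -0.00143327, -0.00273974, -0.00221117,
        0.00252299,  0.00010249]), 'joint_torque': array([-3.47318521e-03, -5.28497493e+01, -1.27209619e+00, -1.53835201e+01,
       -5.27061545e-02,  2.07179321e-03,  3.84195528e-05]), 'tool_pos': array([0.14287394, 0.60788909, 0.24900029]), 'eef_rot': array([ 0.08080345,  0.70243303, -0.08197116,  0.70238121]), 'contact_force': array([-0.45759246,  0.46906582,  0.80633094]), 'moment': array([-0.01949126, -0.03948414, -0.06122008]), 'opening': 1.0016602765585871} 0.011
```

View pics/s0.png

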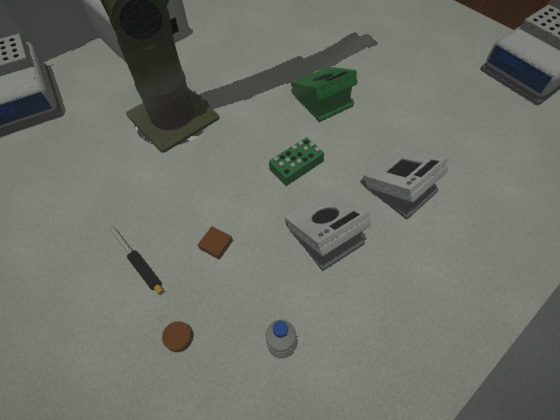

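View pics/t0.png

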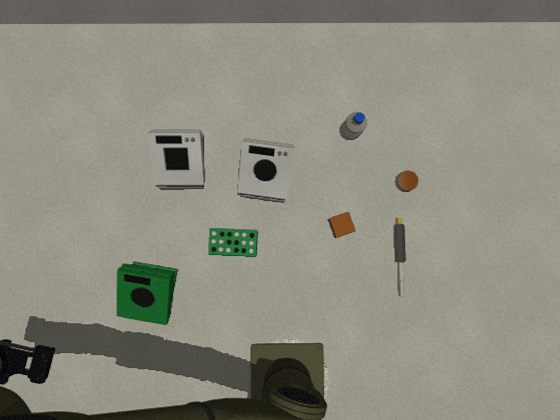

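Scene (1): round dish at (177,336), square dish (215,242), round-recess stand (326,215), square-recess stand (404,167), green look-alike (325,90), bottle (281,335), pipette (140,262). Top (2): round dish (407,181), square dish (342,224), round stand (265,170), square stand (176,159), green look-alike (142,298). I choose the round amber disc at top (407,181) and the white stand with the round hole at top (265,170), and check both in one crop.

Run:
```python
from h import *
a=load('s0');b=load('t0')
c=lambda d,u,v,w,h,s:cv2.resize(d['color'][v-h:v+h,u-w:u+w],None,fx=s,fy=s,interpolation=cv2.INTER_CUBIC)
top=np.hstack([c(b,265,170,40,40,5),c(b,407,181,40,40,5)])
bot=np.hstack([c(a,327,232,50,25,4),c(a,177,336,50,25,4)])
cv2.imwrite('pics/crop1.png',np.vstack([top,bot[:, :800]])[:,:,::-1])
print(onz(b,407,181,.025),onz(a,177,335,.025),onz(b,265,170,.078),onz(a,326,215,.078))
print(onz(b,342,224,.025),onz(b,357,120,.13))
```

```text
[ 0.56143399 -0.35132617  0.025     ] [ 0.56745313 -0.35102152  0.025     ] [0.58773373 0.05622193 0.078     ] [0.58936005 0.06074552 0.078     ]
[ 0.43925259 -0.16112778  0.025     ] [ 0.71231688 -0.19279371  0.13      ]
```

View pics/crop1.png

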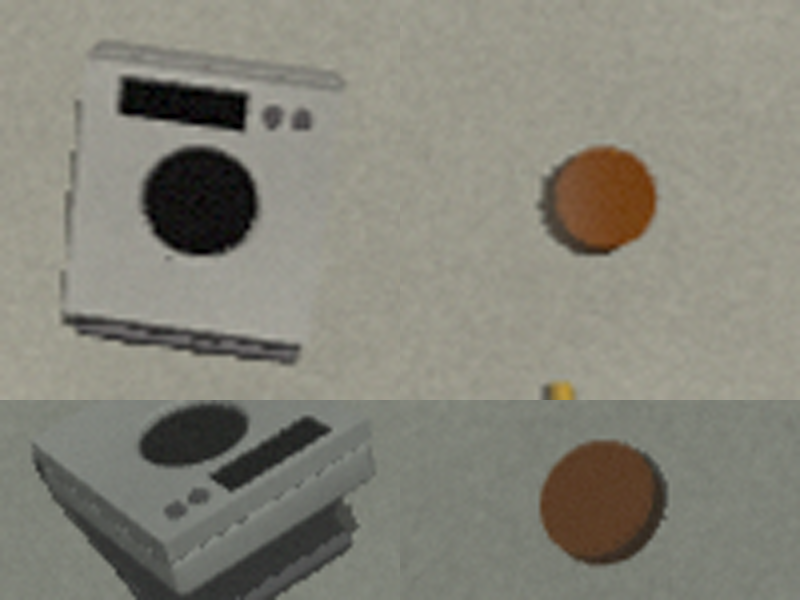

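Both choices hold: the crop shows the white stand with a round hole and a separate round amber disc. Moving, first towards the stand.

Request:
drive_tool:
  deltas:
    - [[0, 0, 0], [-0.4, -1.1, 2.9], 8.8]
    - [[0, 0, 0], [-0.4, -1.1, 2.9], 8.8]
    - [[0, 0, 0], [-0.4, -1.1, 2.9], 8.8]
    - [[0, 0, 0], [-0.4, -1.1, 2.9], 8.8]
    - [[0, 0, 0], [-0.4, -1.1, 2.9], 8.8]
    - [[0, 0, 0], [-0.4, -1.1, 2.9], 8.8]
    - [[0, 0, 0], [-0.4, -1.1, 2.9], 8.8]
    - [[0, 0, 0], [-0.4, -1.1, 2.9], 8.8]
    - [[0, 0, 0], [-0.4, -1.1, 2.9], 8.8]
    - [[0, 0, 0], [-0.4, -1.1, 2.9], 8.8]
    - [[0, 0, 0], [-0.4, -1.1, 2.9], 8.8]
    - [[0, 0, 0], [-0.4, -1.1, 2.9], 8.8]
  force: 20

```text
clock: 1.1
tool_pos: [0.4525, 0.399, 0.2975]
eef_rot: [0.081, 0.703, -0.082, 0.702]
contact_force: [-0.1, 0.3, -0.6]
opening: 1.001
```

Request:
drive_tool:
  deltas:
    - [[0, 0, 0], [0, -2.7, 1.0], 8.8]
    - [[0, 0, 0], [0, -2.7, 1.0], 8.8]
    - [[0, 0, 0], [0, -2.7, 1.0], 8.8]
    - [[0, 0, 0], [0, -2.7, 1.0], 8.8]
    - [[0, 0, 0], [0, -2.7, 1.0], 8.8]
    - [[0, 0, 0], [0, -2.7, 1.0], 8.8]
    - [[0, 0, 0], [0, -2.7, 1.0], 8.8]
    - [[0, 0, 0], [0, -2.7, 1.0], 8.8]
    - [[0, 0, 0], [0, -2.7, 1.0], 8.8]
    - [[0, 0, 0], [0, -2.7, 1.0], 8.8]
    - [[0, 0, 0], [0, -2.7, 1.0], 8.8]
    - [[0, 0, 0], [0, 0, 0], 8.8]

```text
clock: 2.1
tool_pos: [0.4909, 0.0787, 0.2972]
eef_rot: [0.083, 0.702, -0.087, 0.702]
contact_force: [-0.8, -0.3, 0.8]
opening: 0.999
```

Run:
```python
from plant import r
from h import *
d=snap(r,'wrist','w1'); print(d['state']['tool_pos'],d['state']['q'],d['tool_from_camera'],d['fov_y'],d['cx'],d['cy'],proj(d,[.588,.058,.078]))
```

```text
[0.49091495 0.07872503 0.29716339] [-0.09059837  0.46390635 -0.24803841  1.87713157  0.15643675  0.82184577
  0.90985752] [[-1.11734350e-03  3.00740133e-01 -9.53705470e-01 -1.36250477e-01]
 [ 9.99998915e-01  1.25142363e-03 -7.76957873e-04 -4.91707928e-05]
 [ 9.59827151e-04 -9.53705304e-01 -3.00741205e-01 -7.87243019e-02]
 [ 0.00000000e+00  0.00000000e+00  0.00000000e+00  1.00000000e+00]] 60.010535840638425 278.9035926013304 211.74103711840203 (np.float64(282.5399548007731), np.float64(269.9890078592298))
```

View pics/w1.png

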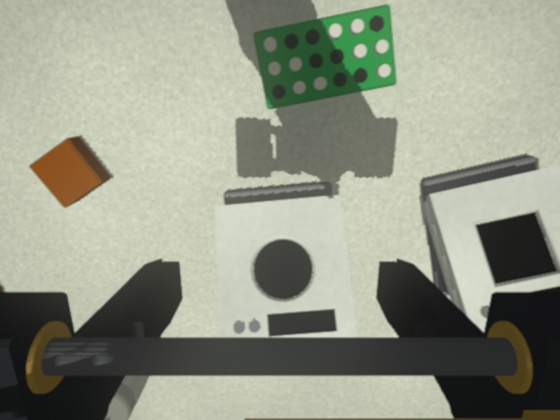

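The wrist view shows the round recess at (283,269), as predicted (282,270), between the fingers. The square stand is on the right at (516,247), the square dish on the left at (69,172). I measure the recess and the lower edge here.

```bash
cat > dark.py <<'E'
from h import *
def blob(d,u,v,win,thr,inv=True):
    g=cv2.GaussianBlur(d['color'].min(2) if inv else d['color'][:,:,2],(3,3),0)
    m=np.zeros_like(g); m[v-win:v+win,u-win:u+win]=(g[v-win:v+win,u-win:u+win]<thr)*255
    cs,_=cv2.findContours(m,cv2.RETR_EXTERNAL,cv2.CHAIN_APPROX_NONE)
    return cv2.fitEllipse(max(cs,key=cv2.contourArea))
E
python3 - <<'E'
from dark import *
w=load('w1');b=load('t0');a=load('s0')
for d,u,v,win,t in((w,283,269,38,130),(b,265,170,13,100),(a,326,215,16,90)):
    e=blob(d,u,v,win,t); print(e,[onz(d,*e[0],z).round(4) for z in(.075,.078)])
    if d is w: # diameters on the tilted floor
        (c,ax,_)=e
        p,q=[onz(d,c[0]+s*ax[0]/2,c[1],.075) for s in(-1,1)]; print('level dia',np.linalg.norm(p-q))
# lower edge of face: white/not white transition, per column
g=cv2.GaussianBlur(w['color'].min(2),(3,3),0).astype(float)
pts=[]
for u in range(228,328,4):
    col=g[185:225,u]; pts.append((u,185+np.argmax(np.diff(col))))
P=np.array([onz(w,u,v,.0427) for u,v in pts]); k=np.polyfit(P[:,1],P[:,0],1); print(pts[::6],'yaw',np.degrees(-np.arctan(k[0])),'mid edge x at y=.058',np.polyval(k,.058), np.std(P[:,0]-np.polyval(k,P[:,1])))
e=blob(b,407,181,14,90,False); print('dish',e, onz(b,*e[0],.025)); e=blob(a,177,336,20,60,False); print(e,onz(a,*e[0],.0125))
E
```

```text
((282.4477844238281, 269.5357360839844), (58.97282028198242, 60.403202056884766), 5.853113174438477) [array([0.5889, 0.0577, 0.075 ]), array([0.5875, 0.058 , 0.078 ])]
level dia 0.06415282445753602
((264.554443359375, 169.8099365234375), (21.360260009765625, 23.27804183959961), 106.14696502685547) [array([0.5888, 0.0575, 0.075 ]), array([0.5883, 0.0574, 0.078 ])]
((324.9831848144531, 215.33473205566406), (13.795037269592285, 27.63025665283203), 73.39987182617188) [array([0.5873, 0.0598, 0.075 ]), array([0.5884, 0.0584, 0.078 ])]
[(228, np.int64(204)), (252, np.int64(201)), (276, np.int64(199)), (300, np.int64(197)), (324, np.int64(195))] yaw -8.324853366134105 mid edge x at y=.058 0.5175396783516618 0.0003304038766338851
dish ((406.4371337890625, 180.72836303710938), (20.287919998168945, 22.397668838500977), 61.94697570800781) [ 0.56223776 -0.34972511  0.025     ]
((177.24993896484375, 336.3287048339844), (28.418352127075195, 29.90436553955078), 51.22601318359375) [ 0.5655161  -0.35274497  0.0125    ]
```

Request:
drive_tool:
  deltas:
    - [[0, 0, 0], [0.4, -3.4, 0.9], 8.8]
    - [[0, 0, 0], [0.4, -3.4, 0.9], 8.8]
    - [[0, 0, 0], [0.4, -3.4, 0.9], 8.8]
    - [[0, 0, 0], [0.4, -3.4, 0.9], 8.8]
    - [[0, 0, 0], [0.4, -3.4, 0.9], 8.8]
    - [[0, 0, 0], [0.4, -3.4, 0.9], 8.8]
    - [[0, 0, 0], [0.4, -3.4, 0.9], 8.8]
    - [[0, 0, 0], [0.4, -3.4, 0.9], 8.8]
    - [[0, 0, 0], [0.4, -3.4, 0.9], 8.8]
    - [[0, 0, 0], [0.4, -3.4, 0.9], 8.8]
    - [[0, 0, 0], [0.4, -3.4, 0.9], 8.8]
    - [[0, 0, 0], [0.4, -3.4, 0.9], 8.8]

```text
clock: 3.15
tool_pos: [0.5032, -0.3361, 0.2493]
eef_rot: [0.081, 0.702, -0.08, 0.703]
contact_force: [1.2, 0.4, 0.5]
opening: 1.0
```

Request:
drive_tool:
  deltas:
    - [[0, 0, 0], [0, 0, 0], 8.8]
    - [[0, 0, 0], [0, 0, 0], 8.8]

```text
clock: 3.32
tool_pos: [0.5023, -0.337, 0.2487]
eef_rot: [0.083, 0.703, -0.082, 0.702]
contact_force: [0.5, 0.6, 0.3]
opening: 0.994
```

```bash
cat >> h.py <<'E'
def togo(s,pos,Rt,n):
    """shift (tool axes now, cm) and rotvec (deg) to the target, whole and per row"""
    R0=R.from_quat(s['eef_rot']); sh=R0.inv().apply(np.array(pos)-s['tool_pos'])*100
    rv=np.degrees((R0.inv()*Rt).as_rotvec()); print('shift',sh.round(2),(sh/n).round(2),'turn',rv.round(2),(rv/n).round(2))
def target(yaw,tilt):
    c,s_=np.cos(np.radians(yaw)),np.sin(np.radians(yaw)); ct,st=np.cos(np.radians(tilt)),np.sin(np.radians(tilt))
    xs=np.array([c*ct,s_*ct,st]); ys=np.array([-s_,c,0]); zs=np.cross(xs,ys)
    return R.from_matrix(np.c_[-zs,ys,xs]), zs
E
python3 - <<'E'
from plant import r
from dark import *
d=snap(r,'wrist','w2'); s=d['state']; print(s['tool_pos'],s['eef_rot'].round(3),s['q'].round(2))
u,v=map(round,proj(d,[.563,-.351,.02])); print(u,v)
m=(d['color'][:,:,0].astype(int)-d['color'][:,:,2]>50).astype(np.uint8)*255
m[:, :u-90]=0;m[:,u+90:]=0
cs,_=cv2.findContours(m,cv2.RETR_EXTERNAL,cv2.CHAIN_APPROX_NONE); e=cv2.fitEllipse(max(cs,key=cv2.contourArea)); print(e,onz(d,*e[0],.025),onz(d,*e[0],.02))
p,q=[onz(d,e[0][0]+k*e[1][0]/2,e[0][1],.02) for k in(-1,1)]; print('dia',np.linalg.norm(p-q))
Rt,_=target(-8.3,0); togo(s,[.563,-.351,.12],Rt,8)
E
```

```text
[ 0.50225139 -0.33696636  0.24874333] [ 0.083  0.703 -0.082  0.702] [ 0.66  0.67 -0.25  1.63  0.2   0.87  1.67]
279 235
((277.2554931640625, 236.3792266845703), (51.573123931884766, 54.569881439208984), 88.11253356933594) [ 0.56221898 -0.35272826  0.025     ] [ 0.56411392 -0.35319892  0.02      ]
dia 0.055452059660948384
shift [12.87  0.04  6.25] [1.61 0.   0.78] turn [-5.1  -0.05 -0.02] [-0.64 -0.01 -0.  ]
```

View pics/w2.png

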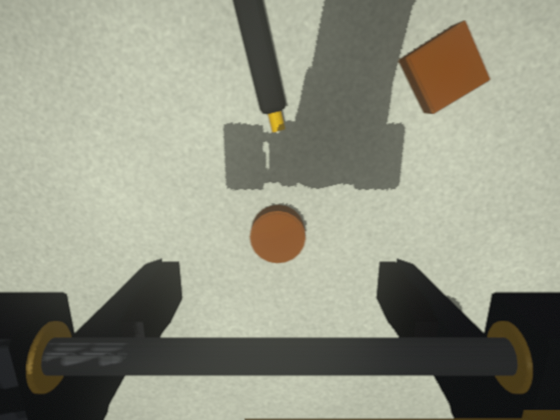

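The wrist view shows the dish at (277,236), between the fingers. It measures (0.563, -0.352), in line with the other two cameras. The pipette tail at (277,125) is about 11 cm clear.

Request:
drive_tool:
  deltas:
    - [[-0.6, 0, 0], [1.6, 0, 0.8], 8.8]
    - [[-0.6, 0, 0], [1.6, 0, 0.8], 8.8]
    - [[-0.6, 0, 0], [1.6, 0, 0.8], 8.8]
    - [[-0.6, 0, 0], [1.6, 0, 0.8], 8.8]
    - [[-0.6, 0, 0], [1.6, 0, 0.8], 8.8]
    - [[-0.6, 0, 0], [1.6, 0, 0.8], 8.8]
    - [[-0.6, 0, 0], [1.6, 0, 0.8], 8.8]
    - [[-0.6, 0, 0], [1.6, 0, 0.8], 8.8]
    - [[0, 0, 0], [0, 0, 0], 8.8]
    - [[0, 0, 0], [0, 0, 0], 8.8]

```text
clock: 4.2
tool_pos: [0.5659, -0.3452, 0.1213]
eef_rot: [0.052, 0.706, -0.05, 0.705]
contact_force: [-0.2, -0.3, -0.3]
opening: 0.999
```

Run:
```python
from plant import r
from h import *
s=r.get_state(); print(s['tool_pos'],s['q'].round(2)); Rt,_=target(-8.3,0); togo(s,[.563,-.352,.02],Rt,8)
```

```text
[ 0.56587264 -0.34520934  0.12130091] [ 0.6   0.9  -0.23  1.54  0.27  0.74  1.68]
shift [10.13 -0.74 -0.17] [ 1.27 -0.09 -0.02] turn [ 0.05 -0.08 -0.13] [ 0.01 -0.01 -0.02]
```

Request:
drive_tool:
  deltas:
    - [[0, 0, 0], [1.2, -0.2, -0.05], 8.8]
    - [[0, 0, 0], [1.2, -0.2, -0.05], 8.8]
    - [[0, 0, 0], [1.2, -0.2, -0.05], 8.8]
    - [[0, 0, 0], [1.2, -0.15, 0], 8.8]
    - [[0, 0, 0], [1.2, 0, 0], 8.8]
    - [[0, 0, 0], [1.2, 0, 0], 8.8]
    - [[0, 0, 0], [1.2, 0, 0], 8.8]
    - [[0, 0, 0], [1.2, 0, 0], 8.8]
    - [[0, 0, 0], [0, 0, 0], 8.8]
    - [[0, 0, 0], [0, 0, 0], 8.8]

```text
clock: 5.03
tool_pos: [0.5623, -0.3549, 0.0246]
eef_rot: [0.052, 0.706, -0.052, 0.705]
contact_force: [-0.3, -0.4, 0.9]
opening: 0.993
```

Run:
```python
from plant import r
from h import *
s=r.get_state(); print(s['tool_pos'],s['contact_force']); Rt,_=target(-8.3,0); togo(s,[.563,-.352,.02],Rt,1)
```

```text
[ 0.56225649 -0.35489608  0.02464238] [-0.34443654 -0.43776061  0.92755094]
shift [0.46 0.3  0.03] [0.46 0.3  0.03] turn [-0.11 -0.09 -0.04] [-0.11 -0.09 -0.04]
```

Request:
drive_tool:
  deltas:
    - [[0, 0, 0], [0.25, 0.15, 0], 8.8]
    - [[0, 0, 0], [0.2, 0.1, 0], 8.8]
    - [[0, 0, 0], [0, 0, 0], 7]
    - [[0, 0, 0], [0, 0, 0], 6.2]
    - [[0, 0, 0], [0, 0, 0], 5.9]
    - [[0, 0, 0], [0, 0, 0], 5.6]
    - [[0, 0, 0], [0, 0, 0], 5.4]
    - [[0, 0, 0], [0, 0, 0], 5.4]
    - [[0, 0, 0], [0, 0, 0], 5.4]
    - [[0, 0, 0], [0, 0, 0], 5.4]
    - [[0, 0, 0], [0, 0, 0], 5.4]
    - [[0, 0, 0], [0, 0, 0], 5.4]
  force: 20

```text
clock: 6.03
tool_pos: [0.5632, -0.3531, 0.0214]
eef_rot: [0.052, 0.705, -0.052, 0.705]
contact_force: [0.4, -1.3, 3.4]
opening: 0.677
```

Run:
```python
from plant import r
from h import *
s=r.get_state(); print(s['tool_pos'],s['contact_force'],s['opening']*8.81); Rt,_=target(-8.3,0); togo(s,[.563,-.352,.02],Rt,1)
```

```text
[ 0.56317716 -0.35306418  0.02143742] [ 0.40690155 -1.33832651  3.36801151] 5.963317737681262
shift [ 0.14  0.1  -0.03] [ 0.14  0.1  -0.03] turn [-0.13  0.02  0.01] [-0.13  0.02  0.01]
```

Request:
drive_tool:
  deltas:
    - [[0, 0, 0], [-0.5, 0, 0], 5.4]
    - [[0, 0, 0], [-1.5, 0, 0], 5.4]
    - [[0, 0, 0], [-2.5, 0, 0], 5.4]
    - [[0, 0, 0], [-3, 0, 0], 5.4]
    - [[0, 0, 0], [-3, 0, 0], 5.4]
    - [[0, 0, 0], [-3, 0, 0], 5.4]
    - [[0, 0, 0], [-3, 0, 0], 5.4]
    - [[0, 0, 0], [-3, 0, 0], 5.4]
    - [[0, 0, 0], [-1.5, 0, 0], 5.4]
    - [[0, 0, 0], [0, 0, 0], 5.4]
    - [[0, 0, 0], [0, 0, 0], 5.4]

```text
clock: 6.95
tool_pos: [0.5631, -0.3528, 0.2322]
eef_rot: [0.052, 0.705, -0.052, 0.706]
contact_force: [-1.4, 0.6, -1.0]
opening: 0.677
```

Run:
```python
from plant import r
from h import *
d=snap(r,'wrist','w3'); s=d['state']; print(s['tool_pos'],s['contact_force'],s['opening']*8.81,s['q'].round(2)); Rt,_=target(-8.3,0); togo(s,[.52,.06,.24],Rt,13)
# predicted outline of the dish, if centred on the TCP axis: top at 4 mm ahead of... underside 21 ahead
W=R.from_quat(s['eef_rot']); im=d['color'][:,:,::-1].copy()
for h in(-.004,.0215):
    c=[proj(d,s['tool_pos']+W.apply([h,.03*np.cos(a),.03*np.sin(a)])) for a in np.linspace(0,6.28,60)]
    cv2.polylines(im,[np.array(c).round().astype(int)],True,(0,255,0) if h<0 else (255,0,0),1)
cv2.imwrite('pics/w3o.png',cv2.resize(im[230:420,130:430],None,fx=2.6,fy=2.6))
```

```text
[ 0.56312667 -0.35281039  0.23222793] [-1.43983085  0.63179593 -0.99523865] 5.965523257109444 [ 0.63  0.77 -0.26  1.45  0.22  0.95  1.73]
shift [ -0.81  40.21 -10.3 ] [-0.06  3.09 -0.79] turn [-0.11  0.08  0.03] [-0.01  0.01  0.  ]
```

View pics/w3o.png

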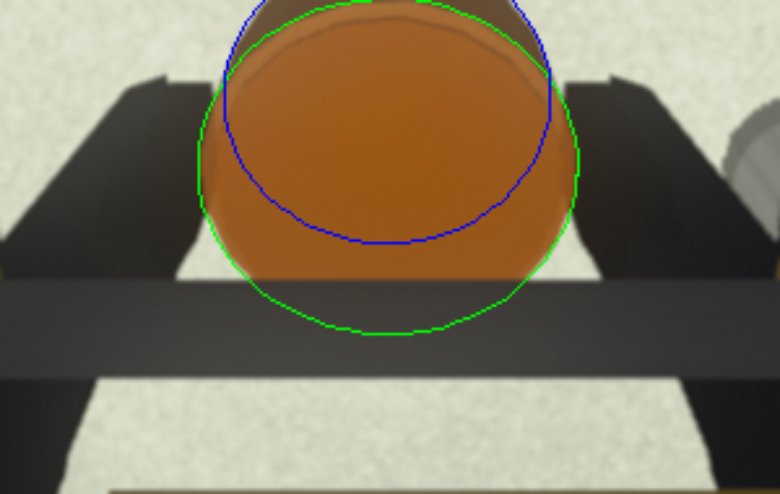

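The view shows the dish held level. Its outline lies within about a millimetre of the one predicted, so it is centred on the tool axis. Now the carry, then the tilt.

Request:
drive_tool:
  deltas:
    - [[0, 0, 0], [-0.1, 1.5, -0.4], 5.4]
    - [[0, 0, 0], [-0.1, 3, -0.8], 5.4]
    - [[0, 0, 0], [-0.1, 3.5, -0.9], 5.4]
    - [[0, 0, 0], [-0.1, 3.5, -0.9], 5.4]
    - [[0, 0, 0], [-0.1, 3.5, -0.9], 5.4]
    - [[0, 0, 0], [-0.1, 3.5, -0.9], 5.4]
    - [[0, 0, 0], [-0.1, 3.5, -0.9], 5.4]
    - [[0, 0, 0], [-0.1, 3.5, -0.9], 5.4]
    - [[0, 0, 0], [-0.1, 3.5, -0.9], 5.4]
    - [[0, 0, 0], [-0.1, 3.5, -0.9], 5.4]
    - [[0, 0, 0], [0, 3.5, -0.9], 5.4]
    - [[0, 0, 0], [0, 3, -0.8], 5.4]

```text
clock: 8.0
tool_pos: [0.5185, 0.0502, 0.2397]
eef_rot: [0.051, 0.707, -0.051, 0.704]
contact_force: [0.6, 1.0, -0.5]
opening: 0.676
```

Request:
drive_tool:
  deltas:
    - [[0, 0, 0], [0, 1, -0.2], 5.4]
    - [[0, 0, 0], [0, 0, 0], 5.4]
    - [[0, 0, 0], [0, 0, 0], 5.4]

```text
clock: 8.25
tool_pos: [0.519, 0.0571, 0.2401]
eef_rot: [0.051, 0.706, -0.052, 0.704]
contact_force: [0.0, 0.5, -1.1]
opening: 0.678
```

```bash
cat > place.py <<'E'
from plant import r
from h import *
import sys
O=np.array([.5888,.0577,.075]); s=r.get_state(); Rt,zs=target(-8.3,30)
def pl(h,n=1): togo(s,O+zs*(.0214+h),Rt,n)
print(s['clock'],s['tool_pos'].round(4),s['contact_force'].round(1),round(s['opening']*8.81,2),s['q'].round(2),zs.round(3))
pl(float(sys.argv[1]),int(sys.argv[2]))
E
python3 place.py .06 8
```

```text
8.25 [0.519  0.0571 0.2401] [ 0.   0.5 -1.1] 5.97 [-0.06  0.57 -0.22  1.88  0.19  0.71  1.04] [-0.495  0.072  0.866]
shift [9.45 1.08 2.85] [1.18 0.14 0.36] turn [ -0.05 -30.14   0.12] [-0.01 -3.77  0.01]
```

Request:
drive_tool:
  deltas:
    - [[0, -2, 0], [0, 0, 0], 5.4]
    - [[0, -3, 0], [0, 0, 0], 5.4]
    - [[0, -4, 0], [0, 0, 0], 5.4]
    - [[0, -4, 0], [0, 0, 0], 5.4]
    - [[0, -4, 0], [0, 0, 0], 5.4]
    - [[0, -4, 0], [0, 0, 0], 5.4]
    - [[0, -4, 0], [0, 0, 0], 5.4]
    - [[0, -3, 0], [0, 0, 0], 5.4]
    - [[0, -2, 0], [0, 0, 0], 5.4]
    - [[0, 0, 0], [0, 0, 0], 5.4]
    - [[0, 0, 0], [0, 0, 0], 5.4]

```text
clock: 9.17
tool_pos: [0.5258, 0.0506, 0.2456]
eef_rot: [0.035, 0.542, -0.071, 0.836]
contact_force: [-0.7, 0.6, -0.9]
opening: 0.679
```

```bash
python3 place.py .05 8
```

```text
9.1667 [0.5258 0.0506 0.2456] [-0.7  0.6 -0.9] 5.98 [-0.47  0.5   0.26  2.24  1.01  0.07  0.16] [-0.495  0.072  0.866]
shift [10.94  1.83 -2.11] [ 1.37  0.23 -0.26] turn [-0.17 -5.86  1.22] [-0.02 -0.73  0.15]
```

The wrist is near its singularity (q6 at 0.07, limit 0.04), and q5 is already turning round towards the flipped solution. I go on slowly, up here in free air.

Request:
drive_tool:
  deltas:
    - [[0, -1, 0.2], [0, 0, 0], 5.4]
    - [[0, -1, 0.2], [0, 0, 0], 5.4]
    - [[0, -1, 0.2], [0, 0, 0], 5.4]
    - [[0, -1, 0.2], [0, 0, 0], 5.4]
    - [[0, -1, 0.2], [0, 0, 0], 5.4]
    - [[0, -0.8, 0.2], [0, 0, 0], 5.4]
    - [[0, 0, 0], [0, 0, 0], 5.4]
    - [[0, 0, 0], [0, 0, 0], 5.4]

```text
clock: 9.83
tool_pos: [0.5247, 0.0497, 0.2458]
eef_rot: [0.036, 0.513, -0.068, 0.855]
contact_force: [-0.2, -0.1, -0.4]
opening: 0.676
```

```bash
python3 place.py .05 8
```

```text
9.8333 [0.5247 0.0497 0.2458] [-0.2 -0.1 -0.4] 5.96 [-0.28  0.48 -0.04  2.3   1.88  0.25 -0.73] [-0.495  0.072  0.866]
shift [10.85  1.82 -2.79] [ 1.36  0.23 -0.35] turn [-0.2  -1.93  0.61] [-0.02 -0.24  0.08]
```

Through it (q6 back to 0.25). Next come the rest of the tilt, the sideways shift and half the descent.

Request:
drive_tool:
  deltas:
    - [[0, -0.5, 0.1], [0, 0.3, -0.4], 5.4]
    - [[0, -0.5, 0.2], [0, 0.3, -0.4], 5.4]
    - [[0, -0.5, 0.1], [0, 0.3, -0.4], 5.4]
    - [[0, -0.4, 0.2], [0.5, 0.3, -0.4], 5.4]
    - [[0, 0, 0], [1, 0.3, -0.4], 5.4]
    - [[0, 0, 0], [1, 0.3, -0.4], 5.4]
    - [[0, 0, 0], [1, 0, -0.4], 5.4]
    - [[0, 0, 0], [1, 0, 0], 5.4]
    - [[0, 0, 0], [0.5, 0, 0], 5.4]
    - [[0, 0, 0], [0, 0, 0], 5.4]
    - [[0, 0, 0], [0, 0, 0], 5.4]

```text
clock: 10.75
tool_pos: [0.5283, 0.0686, 0.1889]
eef_rot: [0.037, 0.498, -0.063, 0.864]
contact_force: [0.5, -0.3, -0.1]
opening: 0.677
```

```bash
python3 place.py .05 4
```

```text
10.75 [0.5283 0.0686 0.1889] [ 0.5 -0.3 -0.1] 5.96 [-0.16  0.63 -0.31  2.36  2.17  0.53 -1.07] [-0.495  0.072  0.866]
shift [ 5.79 -0.21 -0.38] [ 1.45 -0.05 -0.09] turn [-0.09  0.04 -0.02] [-0.02  0.01 -0.  ]
```

Request:
drive_tool:
  deltas:
    - [[0, 0, 0], [1, 0, 0], 5.4]
    - [[0, 0, 0], [1.2, 0, -0.1], 5.4]
    - [[0, 0, 0], [1.3, -0.1, -0.1], 5.4]
    - [[0, 0, 0], [1.3, -0.1, -0.1], 5.4]
    - [[0, 0, 0], [1, 0, -0.1], 5.4]
    - [[0, 0, 0], [0, 0, 0], 5.4]
    - [[0, 0, 0], [0, 0, 0], 5.4]

```text
clock: 11.33
tool_pos: [0.553, 0.0634, 0.1364]
eef_rot: [0.037, 0.499, -0.062, 0.864]
contact_force: [-0.7, 0.1, -1.1]
opening: 0.673
```

```bash
python3 place.py .02 4
python3 - <<'E'
from plant import r
from h import *
s=r.get_state(); w=snap(r,'wrist','w4'); a=snap(r,'scene','s4')
Rt,zs=target(-8.3,30); O=np.array([.5888,.0577,.075]); M=Rt.as_matrix()
wi=w['color'][:,:,::-1].copy()
W=R.from_quat(s['eef_rot'])
for h in(-.0036,.0214):
    c=[proj(w,s['tool_pos']+W.apply([h,.03*np.cos(t),.03*np.sin(t)])) for t in np.linspace(0,6.28,60)]
    cv2.polylines(wi,[np.array(c).round().astype(int)],True,(0,255,0),1)
ai=a['color'][:,:,::-1].copy(); x,y=map(int,proj(a,O))
c=[proj(w,O+M@[-.006,.033*np.cos(t),.033*np.sin(t)]) for t in np.linspace(0,6.28,60)]
cv2.polylines(wi,[np.array(c).round().astype(int)],True,(255,0,0),1)
A=cv2.resize(wi[200:420,110:450],(800,518)); cv2.imwrite('pics/w4o.png',A)
cv2.imwrite('pics/s4c.png',cv2.resize(ai[y-70:y+50,x-80:x+80],None,fx=5,fy=5,interpolation=cv2.INTER_CUBIC))
E
```

```text
11.3333 [0.553  0.0634 0.1364] [-0.7  0.1 -1.1] 5.93 [-0.11  0.78 -0.35  2.33  2.28  0.63 -1.14] [-0.495  0.072  0.866]
shift [ 2.99 -0.05  0.07] [ 0.75 -0.01  0.02] turn [-0.07  0.01 -0.07] [-0.02  0.   -0.02]
```

View pics/w4o.png

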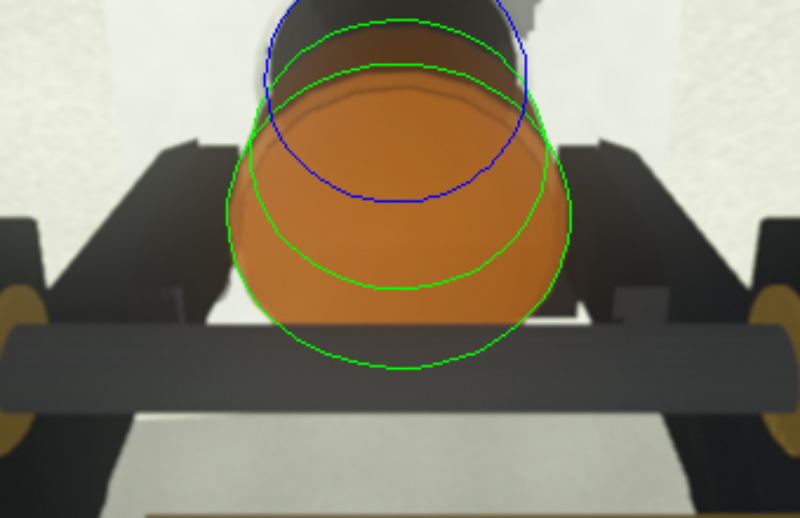

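The dish is held true to its predicted outline. The recess floor behind it lines up sideways with the predicted mouth to within a pixel or so. One check along the slope, from the lower rim of the recess.

Run:
```python
from h import *
w=load('w4'); g=w['color'].min(2).astype(int)
Rt,zs=target(-8.3,30); O=np.array([.5888,.0577,.075]); M=Rt.as_matrix()
for dy in(-.015,0,.015):
    # tool-like axes: [-z_s, y_s, x_s]; lower rim towards -x_s
    dark=[]
    for k in np.arange(-.045,-.02,.0005):
        u,v=proj(w,O+M@[0,dy,k]); dark.append(g[round(v),round(u)])
    ks=np.arange(-.045,-.02,.0005); i=np.argmin(np.diff(dark)); 
    h=[ks[j] for j in range(len(ks)) if dark[j]<120][:1]
    print(dy,'steepest',ks[i],'first dark',h,'expect floor rim',-np.sqrt(.033**2-dy**2), dark[::4])
```

```text
-0.015 steepest -0.028999999999999984 first dark [np.float64(-0.028999999999999984)] expect floor rim -0.02939387691339814 [np.int64(134), np.int64(135), np.int64(136), np.int64(135), np.int64(134), np.int64(134), np.int64(134), np.int64(129), np.int64(94), np.int64(52), np.int64(52), np.int64(51), np.int64(51)]
0 steepest -0.03249999999999999 first dark [np.float64(-0.03249999999999999)] expect floor rim -0.033 [np.int64(132), np.int64(133), np.int64(131), np.int64(133), np.int64(132), np.int64(132), np.int64(120), np.int64(45), np.int64(44), np.int64(44), np.int64(43), np.int64(42), np.int64(42)]
0.015 steepest -0.028999999999999984 first dark [np.float64(-0.028999999999999984)] expect floor rim -0.02939387691339814 [np.int64(130), np.int64(131), np.int64(131), np.int64(131), np.int64(131), np.int64(130), np.int64(130), np.int64(128), np.int64(113), np.int64(45), np.int64(45), np.int64(44), np.int64(43)]
```

The recess fit agrees to 0.5 mm. Lowering.

Request:
drive_tool:
  deltas:
    - [[0, 0, 0], [0.7, 0, 0], 5.4]
    - [[0, 0, 0], [0.8, 0, 0], 5.4]
    - [[0, 0, 0], [0.8, 0, 0], 5.4]
    - [[0, 0, 0], [0.7, 0, 0], 5.4]
    - [[0, 0, 0], [0, 0, 0], 5.4]
    - [[0, 0, 0], [0, 0, 0], 5.4]

```text
clock: 11.93
tool_pos: [0.568, 0.0612, 0.1101]
eef_rot: [0.037, 0.499, -0.063, 0.864]
contact_force: [-0.3, 0.9, -1.7]
opening: 0.672
```

```bash
python3 place.py 0 1
```

```text
11.9333 [0.568  0.0612 0.1101] [-0.3  0.9 -1.7] 5.92 [-0.09  0.84 -0.36  2.29  2.32  0.66 -1.15] [-0.495  0.072  0.866]
shift [ 1.96 -0.05  0.07] [ 1.96 -0.05  0.07] turn [-0.08  0.01 -0.07] [-0.08  0.01 -0.07]
```

Request:
drive_tool:
  deltas:
    - [[0, 0, 0], [0.4, 0, 0], 5.4]
    - [[0, 0, 0], [0.4, 0, 0], 5.4]
    - [[0, 0, 0], [0.4, 0, 0], 5.4]
    - [[0, 0, 0], [0.2, 0, 0], 5.4]
    - [[0, 0, 0], [0, 0, 0], 5.4]
    - [[0, 0, 0], [0, 0, 0], 5.4]

```text
clock: 12.43
tool_pos: [0.5749, 0.0604, 0.0986]
eef_rot: [0.037, 0.498, -0.062, 0.864]
contact_force: [0.8, -0.1, -1.2]
opening: 0.673
```

Request:
drive_tool:
  deltas:
    - [[0, 0, 0], [0.1, 0, 0], 5.4]
    - [[0, 0, 0], [0.1, 0, 0], 5.4]
    - [[0, 0, 0], [0, 0, 0], 5.4]
    - [[0, 0, 0], [0, 0, 0], 5.4]

```text
clock: 12.77
tool_pos: [0.576, 0.0603, 0.097]
eef_rot: [0.037, 0.498, -0.062, 0.864]
contact_force: [0.4, 1.0, -1.2]
opening: 0.677
```

```bash
python3 place.py 0 1
```

```text
12.7667 [0.576  0.0603 0.097 ] [ 0.4  1.  -1.2] 5.97 [-0.08  0.87 -0.36  2.28  2.33  0.67 -1.15] [-0.495  0.072  0.866]
shift [ 0.42 -0.07  0.03] [ 0.42 -0.07  0.03] turn [-0.06  0.06 -0.09] [-0.06  0.06 -0.09]
```

No contact force yet, with 4 mm to go. Small steps now.

Request:
drive_tool:
  deltas:
    - [[0, 0, 0], [0.1, 0, 0], 5.4]
    - [[0, 0, 0], [0.1, 0, 0], 5.4]
    - [[0, 0, 0], [0, 0, 0], 5.4]

```text
clock: 13.02
tool_pos: [0.577, 0.0601, 0.0951]
eef_rot: [0.037, 0.498, -0.062, 0.864]
contact_force: [0.7, 0.0, -1.2]
opening: 0.674
```

Request:
drive_tool:
  deltas:
    - [[0, 0, 0], [0.1, 0, 0], 5.4]
    - [[0, 0, 0], [0, 0, 0], 5.4]
    - [[0, 0, 0], [0, 0, 0], 5.4]

```text
clock: 13.27
tool_pos: [0.5774, 0.0601, 0.0943]
eef_rot: [0.037, 0.498, -0.062, 0.864]
contact_force: [-0.2, 0.3, -1.2]
opening: 0.674
```

```bash
python3 place.py 0 1
```

```text
13.2667 [0.5774 0.0601 0.0943] [-0.2  0.3 -1.2] 5.94 [-0.08  0.88 -0.36  2.27  2.34  0.67 -1.15] [-0.495  0.072  0.866]
shift [ 0.11 -0.07  0.04] [ 0.11 -0.07  0.04] turn [-0.07  0.06 -0.09] [-0.07  0.06 -0.09]
```

Request:
drive_tool:
  deltas:
    - [[0, 0, 0], [0.05, 0, 0], 5.4]
    - [[0, 0, 0], [0, 0, 0], 5.4]
    - [[0, 0, 0], [0, 0, 0], 5.4]

```text
clock: 13.52
tool_pos: [0.5777, 0.06, 0.094]
eef_rot: [0.037, 0.498, -0.062, 0.864]
contact_force: [0.0, -0.2, -2.0]
opening: 0.675
```

Request:
drive_tool:
  deltas:
    - [[0, 0, 0], [0.05, 0, 0], 5.4]
    - [[0, 0, 0], [0, 0, 0], 5.4]
    - [[0, 0, 0], [0, 0, 0], 5.4]

```text
clock: 13.77
tool_pos: [0.5777, 0.0601, 0.0938]
eef_rot: [0.037, 0.498, -0.062, 0.864]
contact_force: [-2.9, -0.5, 3.5]
opening: 0.672
```

Light contact (about 5 N along the normal) at the expected floor height. Letting go gently.

Request:
drive_tool:
  deltas:
    - [[0, 0, 0], [0, 0, 0], 6.0]
    - [[0, 0, 0], [0, 0, 0], 6.1]
    - [[0, 0, 0], [0, 0, 0], 6.2]
    - [[0, 0, 0], [0, 0, 0], 6.4]
    - [[0, 0, 0], [0, 0, 0], 6.8]
    - [[0, 0, 0], [0, 0, 0], 7.4]
    - [[0, 0, 0], [0, 0, 0], 8]
    - [[0, 0, 0], [0, 0, 0], 8]
    - [[0, 0, 0], [0, 0, 0], 8]

```text
clock: 14.52
tool_pos: [0.578, 0.06, 0.0935]
eef_rot: [0.037, 0.498, -0.062, 0.864]
contact_force: [-0.1, -0.5, -0.0]
opening: 0.905
```

Request:
drive_tool:
  deltas:
    - [[0, 0, 0], [-0.5, 0, 0], 8]
    - [[0, 0, 0], [-1, 0, 0], 8]
    - [[0, 0, 0], [-2, 0, 0], 8]
    - [[0, 0, 0], [-2, 0, 0], 8]
    - [[0, 0, 0], [-2, 0, 0], 8]
    - [[0, 0, 0], [-2, 0, 0], 8]
    - [[0, 0, 0], [-1, 0, 0], 8]
    - [[0, 0, 0], [0, 0, 0], 8]
    - [[0, 0, 0], [0, 0, 0], 8]

```text
clock: 15.27
tool_pos: [0.5262, 0.0676, 0.1851]
eef_rot: [0.037, 0.497, -0.062, 0.864]
contact_force: [-0.6, 0.2, -0.6]
opening: 0.908
```

Run:
```python
from plant import r
from h import *
w=snap(r,'wrist','w5'); a=snap(r,'scene','s5'); print(w['state']['clock'],w['state']['contact_force'],w['state']['tool_pos'])
Rt,zs=target(-8.3,30); O=np.array([.5888,.0577,.075]); M=Rt.as_matrix()
o=[]
for d in(w,a):
    im=d['color'][:,:,::-1].copy(); big=cv2.resize(im,None,fx=4,fy=4,interpolation=cv2.INTER_CUBIC)
    c=np.array([proj(d,O+M@[-.025,.03*np.cos(t),.03*np.sin(t)]) for t in np.linspace(0,6.28,80)])
    cv2.polylines(big,[(c*4+1.5).round().astype(int)],True,(0,255,0),1)
    x,y=(c.mean(0)*4).astype(int); W=300 if d is w else 220; x0,y0=max(x-W,0),max(y-W,0); o.append(cv2.resize(big[y0:y0+2*W,x0:x0+2*W],(400,400)))
cv2.imwrite('pics/end.png',np.hstack(o))
```

```text
15.2667 [-0.6146133   0.23037705 -0.57225962] [0.52618159 0.06759166 0.18507262]
```

View pics/end.png

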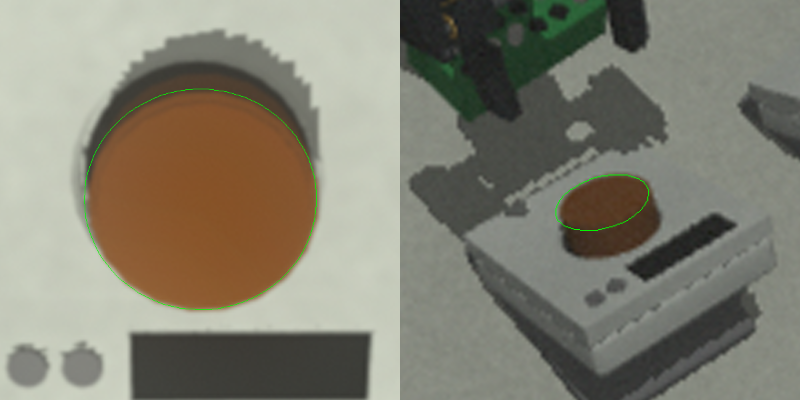

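The close view shows the dish in the recess, its top outline within about 1 mm of the seated prediction. The scene view shows it flat in the face, with the fingers well clear. Handing in.

```bash
python3 -c "
from plant import r
print(r.finish_job())"
```

```text
the job is handed in; nothing more can be done
None
```

The round dish is lying in the round recess of the white sloped stand, and I handed the job in; it gave no verdict. The clock read about 15 s of the 42 s allowed.

- **Grip and carry:** I gripped the dish with 20 N, and the jaws stopped at 59.6 mm on the 60 mm dish. I carried it level and tilted it 30° high above the stand. The wrist passed close to its singularity there (q6 at 0.07, limit 0.04), but nothing touched.
- **Lowering:** I lowered it in the fingers until light contact of about 5 N at the expected floor height, then opened the fingers and backed off about 10 cm.
- **Recess position:** The wrist and top cameras agreed on it to 0.2 mm in plan, and the oblique scene camera was about 2.6 mm off. A second wrist check just before lowering put it within about 0.5 mm.
- **Last checks:** In the final wrist and scene views, the dish's top outline is within about 1 mm of a correctly seated dish, right way up. It showed no visible tilt, though I judged that by eye and did not measure it. The force reading was back at noise level.
- **A small disagreement:** The stand's lower edge measured 3.5 mm from where a centred recess would put it, so I relied on the recess itself.

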